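Snap a guide roller into its height-set stand

TASK

Take the guide roller off its grey rest and lower it into the blue yoke of the stand, one axle end in each slot, past the spring clips, until both ends sit fully home on the slot floors. The yoke is set to an unknown height, so go by feel: once it is home, bear down on the roller with about 15 N for a good half second to bed it evenly, but never load the stand with more than 30 N. Then let go, and leave the oiler, the star knob and the red screwdriver where they are.

Things in the scene. Friction and masses are not known exactly. Their poses are not given: they have to be found in the camera images.
- roller: Loose guide roller: black rubber tube, 36 mm diameter, 100 mm long, orange band near each end, on a steel axle 12 mm diameter, 160 mm long (30 mm bare at each end). 0.34 to 0.5 kg. Origin at its centre; y axis along the axle; may be spun to any angle about it. Either end may go in either slot. Grip the tube from above across its diameter.
- rest: Fixed grey rest that holds the roller at the start: 70 x 170 mm foot 10 mm thick, two V posts 12 mm thick at y = +-66 mm under the bare axle. Origin at the centre of the underside; the axle lies along its y axis, 50 mm above the origin; posts end 56 mm above it.
- stand: Fixed stand: grey base 80 (x) x 200 (y) x 10 mm, origin at the centre of its underside, z up; carries a blue yoke with two cheeks (54 x 12 mm, at y = +-66 mm, inner faces 120 mm apart). Yoke height is set anew each time and NOT reported, the same for both slots: with the roller home its centre is 55 to 79 mm above this origin, axle along the stand's y axis, at x = 0.
- seat_left (a joint): Brass button in the floor of the slot at the stand's +y side, light spring (under 1.5 N): 0 = up, jutting 3 mm above the floor, 0.003 m = pressed flush by an axle that lies home; the roller's own weight holds it down. It tells nothing of the load.
- seat_right (a joint): Brass button in the floor of the slot at the stand's -y side, light spring (under 1.5 N): 0 = up, jutting 3 mm above the floor, 0.003 m = pressed flush by an axle that lies home; the roller's own weight holds it down. It tells nothing of the load.
- oiler: Loose white dropper bottle with a red tip, 32 mm diameter, 105 mm high, upright; a bystander. Origin at the centre of its underside.
- star_knob: Loose black star knob, 32 x 31 x 27 mm; a bystander. Origin at the centre of its underside.
- screwdriver_hex: Loose screwdriver with a red handle, 28 x 185 x 27 mm, lying; a bystander. Origin at the middle of its underside.
- slot_left (a point): Point fixed to the stand (x 0, y +66, z 55 mm): axle centre in the +y slot when home with the yoke at its lowest; really 0 to 24 mm higher, unreported. The slot is 14 mm wide, open at the top; its mouth flares to about 27 mm in the top 10 mm and ends 29 mm above the home axle centre. The floor is rigid.
- slot_right (a point): The same point of the -y slot (y -66 mm). In each slot a sprung round nose juts 4 mm in from the -x side and stops the axle about 15 mm above home; the roller's weight does not pass it. Snapping through takes some 6 to 15 N of push in all; then the resistance fades, and the axle meets the rigid floor. The clips do not draw it down.
Not all that is in view belongs to the job. What is meant by the roller is not green or pink, and is the larger of those in its own colour.

How it is judged:
By the outcome, as a careful person would: the job done as asked, in the order asked, and still so for the second after the job is handed in, with the robot touching nothing.
It also fails if it takes over 56 s, if anything falls off the work surface, if the arm or the gripper's body presses on something with over 40 N, if the wrist force passes 120 N, or if a joint passes its speed limit or range.

ROBOT

A 7-joint arm with a two-finger parallel gripper is mounted at the origin on a cart in front of the work surface, level with it; the furniture and walls round the work are solid. World frame = base frame: x ahead of the robot, y to its left, z up, the work surface at z = 0. Lengths are in m, angles in degrees, forces in N, time in s.
With the tool pointing down it reaches from about 0.35 to 0.9 m from the base axis. Payload 19.9 kg.
Tool frame: the origin (TCP) lies at the very end of the fingers, on their centre line; the grasp point (between the pads) lies 19 mm behind it; y points along the fingers, x is the direction in which the jaws open and shut, and the axes are right-handed (so a half turn about y gives the same grasp; the last joint's range is limited). The gripper opens to 85 mm and grips with 20 to 120 N. Pads are 22 mm wide; open, the fingers measure 114 mm over their backs; the gripper's body (76 mm by 85 mm) begins 54 mm behind the grasp point. The pads swing forward as they close: fully open they stand 13 mm farther back than shut.
Start: joints at [-65.747, 23.915, -0.59, 92.452, 0.269, 63.638, -3.037], TCP at [0.28, 0.559, 0.231] pointing down, gripper open.
Joint ranges: [-161.28, 161.28], [-22.2, 115.67], [-73.04, 71.86], [3.21, 147.25], [-68.34, 248.33], [10.77, 114.83], [-161.83, 161.83]. Speed limits (degrees/s): [108.29, 108.29, 136.94, 136.94, 172.46, 172.46, 172.46].

INTERFACE

Orientations are given as [roll, pitch, yaw] about the fixed x, y, z axes, in that order (R = Rz(yaw) Ry(pitch) Rx(roll)).
In Python, from plant import read_state, read_camera, camera_model, workorder gives the robot as it stands.
- The arm moves only by the tool carry_out, never from a script. Its argument "series" is a list that holds one entry, the list of rows, each a list of 5 numbers: the gripper's target within -1 to 1 (fully open at 1, half-way at 0, shut at -1), then the shift along the tool's x, y, z in mm, then the turn about the tool's y in rad. A call has 1 to 8 rows; each row is the pose to reach, as a shift and turn from the pose measured when the call began, along the tool's axes at that moment; what a row does not reach only later rows make up. A row lasts 1/8 s, in which the tool goes at most 62.5 mm and 10.7 degrees, less where a joint would pass 70% of its speed; a pose out of reach is approached as far as the arm can. A call with a gripper value outside its range is refused whole. The fingers move at their own pace and stop on an object; "squeeze" is the grip in N (left out, the last holds). Time passes only in rows, so rows that repeat a pose let the fingers close. It gives the time, the measured TCP pose, the force and the opening at its end, in the units of the state.
- read_state(): the state, without advancing time (a new reading comes with each control period).
- read_camera(name): name is "side" or "top"; returns the picture (400x640x3 uint8, red, green, blue); there is no depth.
- camera_model(name): a dict with "K" (3x3 intrinsics, pixels), "D" ([k1, k2, p1, p2, k3] as OpenCV has them; the pictures are not rectified), "pose" (4x4, takes a point from camera to world coordinates). Camera axes: x right, y down, z forward; pixel columns grow to the right and rows downward; lengths in m; the calibration is good to about 2 mm. A picture is of the moment at which its call begins. camera_model takes no time and is no camera call.
- workorder.sign_off(): hands the job in, once; it reports no verdict.
The state is a dict: "t": time; "qpos": joint angles; "qd": joint speeds; "effort": joint torques, N m; "tool_pos": TCP position; "tool_rot": TCP orientation; "contact_force": force on the tool from outside, world axes, zero at the start; "moment": the same for the moment, N m; "gripper_width": finger opening in m.
Only numpy, scipy, OpenCV 4.12 (cv2) and the standard library are available. Lean on these libraries where they do the work, as an engineer would, in place of code of your own. Each camera call takes 0.05 s, during which the arm holds its last target. There are 200 camera calls.

## Working session

There is one attempt and no reset: what is moved stays moved. The work goes in short steps, Python scripts to look and compute and a tool call to move; the robot and the scene stay as the last step left them, time stands still between calls to the robot, and variables do not carry over. Pictures are saved under pics/ and viewed, about 8 in all and at most 12, crops included, and the job is handed in when it is done.

Besides the shell and the picture viewer there is one more tool, called after "Emit:" by a JSON object that holds its "name" and its "arguments", one argument or row to a line. carry_out: Moves the arm, as the interface text tells. Its arguments: {"type":"object","properties":{"series":{"type":"array"},"squeeze":{"type":"number"}},"required":["series"]}

```bash
mkdir -p pics
cat > h.py <<'E'
import numpy as np, cv2
from plant import read_state, read_camera, camera_model, workorder
def save(n,f,crop=None,s=1):
    im=read_camera(n)[:,:,::-1]
    cv2.imwrite(f'pics/{n}_raw.png',im)
    if crop: im=im[crop[1]:crop[3],crop[0]:crop[2]]
    cv2.imwrite('pics/'+f,cv2.resize(im,None,fx=s,fy=s,interpolation=cv2.INTER_CUBIC))
def ray(n,uv):
    m=camera_model(n);T=np.array(m['pose']);K=np.array(m['K'],float);D=np.array(m['D'],float)
    p=cv2.undistortPoints(np.array(uv,float).reshape(-1,1,2),K,D)[:,0]
    d=np.c_[p,np.ones(len(p))]@T[:3,:3].T
    return T[:3,3],d
def onz(n,uv,z):
    o,d=ray(n,uv); z=np.broadcast_to(z,(len(d),))
    return o+d*((z-o[2])/d[:,2])[:,None]
def proj(n,P):
    m=camera_model(n);T=np.linalg.inv(np.array(m['pose']))
    return cv2.projectPoints(np.array(P,float).reshape(-1,3),cv2.Rodrigues(T[:3,:3])[0],T[:3,3],np.array(m['K'],float),np.array(m['D'],float))[0][:,0]
E
python3 -c "
from h import *
save('top','t1.png',s=1.25);save('side','s1.png',s=1.25)
print(read_state())
for n in('top','side'):print(np.round(camera_model(n)['pose'],3))"
```

```text
{'t': 0.1, 'qpos': array([-65.74581907,  23.9458792 ,  -0.59147833,  92.48402643,
         0.26899804,  63.6365543 ,  -3.03611602]), 'qd': array([-0.0311007 , -0.08262891, -0.03440189, -0.01895002, -0.08204804,
        0.01521778,  0.01527585]), 'effort': array([ 6.54073247e-04, -8.65813065e+01,  6.79613985e-01, -4.35632336e+01,
        1.91700464e-02,  4.92437379e-03,  5.61940749e-05]), 'tool_pos': array([0.28001208, 0.55840177, 0.23069468]), 'tool_rot': array([-9.00042688e+01,  6.49425438e-02,  6.33699993e+01]), 'contact_force': array([-0.07759685, -0.1116811 ,  0.1634814 ]), 'moment': array([0.00107841, 0.00018805, 0.01036258]), 'gripper_width': 0.085397815824032}
[[-0.015 -0.995  0.102  0.383]
 [-1.     0.018  0.023 -0.19 ]
 [-0.025 -0.102 -0.994  1.421]
 [ 0.     0.     0.     1.   ]]
[[ 1.    -0.028  0.009  0.496]
 [-0.02  -0.421  0.907 -1.197]
 [-0.022 -0.906 -0.422  0.536]
 [ 0.     0.     0.     1.   ]]
```

View pics/t1.png

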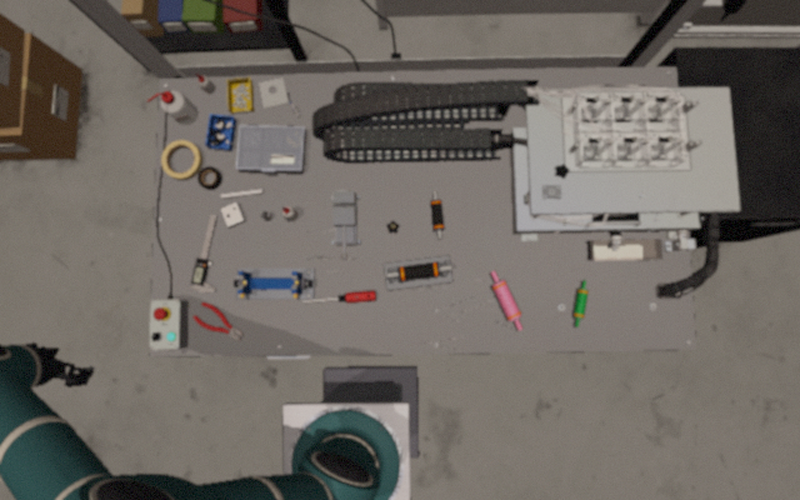

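View pics/s1.png

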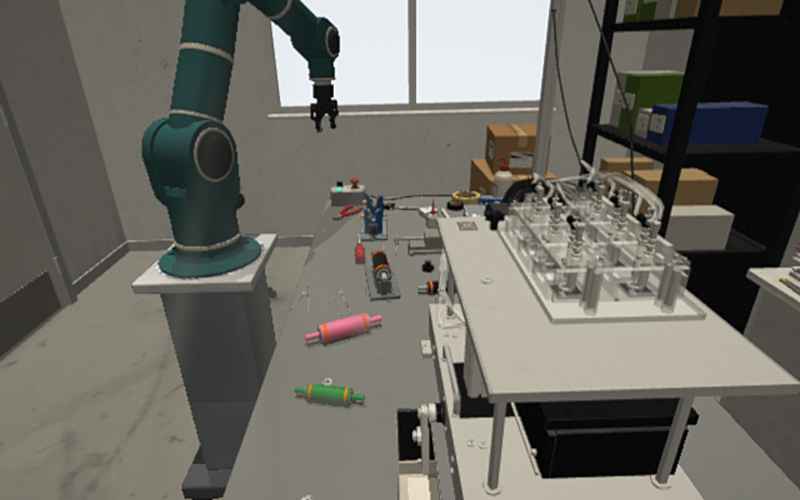

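The candidates in the top view are a black roller on the rest at (419,271), a smaller black one at (437,214), a pink one at (506,300) and a green one at (580,303). The black one at (419,271) fits: it is neither green nor pink, it is the larger of the two black ones, and it sits on the grey rest. The blue yoke is at (273,284). I'll confirm this in a crop.

```bash
python3 -c "
from h import *
save('top','t2.png',(180,145,380,260),4)
# expected px per mm
print(proj('top',[[.4,-.2,.05],[.4,-.1,.05]]))"
```

```text
[[338.86832716 241.45796404]
 [306.28099855 241.97296187]]
```

View pics/t2.png

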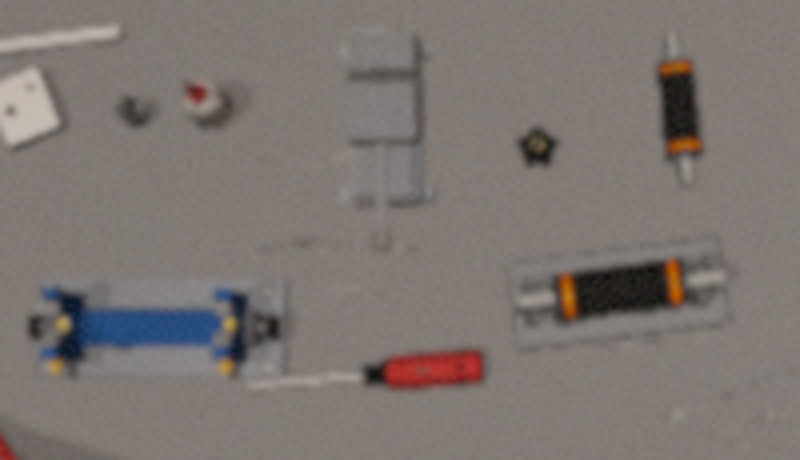

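The crop shows the large black roller on the rest, centred at crop (621,288). Its axle ends are at (517,300) and (725,275). The stand base spans crop (42..285, 280..377) with the slots near x = 65 and 232. The small black roller lies loose at (680,110), so the one on the rest is the roller to take. Next I measure.

Run:
```python
from h import *
c=lambda L:np.array(L,float)/4+[180,145]-0.375
# roller: orange bands
im=cv2.imread('pics/top_raw.png');hsv=cv2.cvtColor(im,cv2.COLOR_BGR2HSV)
m=cv2.inRange(hsv,(5,130,120),(22,255,255))
n,l,s,ce=cv2.connectedComponentsWithStats(m)
for i in range(1,n):
    if s[i,4]>6: print('orange',s[i],ce[i])
def rep(name,P):
    P=P[:,:2];print(name,np.round(P,4).tolist(),'mean',P.mean(0).round(4))
rep('axle ends z.05',onz('top',c([[517,300],[725,275]]),.05))
R=onz('top',c([[508,265],[720,238],[732,322],[518,350]]),.01);rep('rest',R)
S=onz('top',c([[42,280],[285,280],[285,378],[42,375]]),.01);rep('stand',S)
for n_,Q in(('rest',R),('stand',S)):
    d=(Q[0]-Q[1]+Q[3]-Q[2])/2; print(n_,np.linalg.norm(d),np.degrees(np.arctan2(-d[0],d[1])))
b=cv2.inRange(hsv,(100,110,40),(125,255,255));b[:210]=0;b[240:]=0;b[:,:185]=0;b[:,255:]=0
pts=np.argwhere(b)[:,::-1].astype(np.float32);print('blue',cv2.minAreaRect(pts),len(pts))
# web centre row per column
for u in(205,215,225,230):print(u,np.where(b[:,u])[0][[0,-1]])
im2=cv2.imread('pics/side_raw.png')
cv2.imwrite('pics/s2.png',cv2.resize(im2[140:245,260:370],None,fx=5.5,fy=5.5,interpolation=cv2.INTER_CUBIC))
```

```text
orange [198  63   3  14  21] [199.42857143  69.57142857]
orange [185  68   5  15  22] [186.27272727  75.04545455]
orange [188  86   8   3  11] [191.          87.09090909]
orange [345 160   8   3  18] [348.55555556 161.22222222]
orange [347 180   8   3  19] [350.68421053 180.94736842]
orange [347 210   4  11  33] [348.21212121 215.15151515]
orange [320 214   4  10  33] [321.45454545 218.54545455]
orange [394 226  11   6  16] [398.875  228.3125]
orange [406 249  11   7  17] [410.88235294 252.11764706]
orange [129 254   4   2   7] [130.71428571 254.57142857]
axle ends z.05 [[0.4686, -0.1088], [0.4851, -0.2694]] mean [ 0.4768 -0.1891]
rest [[0.499, -0.0996], [0.5176, -0.2684], [0.4507, -0.2763], [0.4314, -0.1067]] mean [ 0.4747 -0.1878]
stand [[0.4933, 0.2758], [0.4901, 0.0788], [0.4121, 0.0788], [0.4172, 0.2747]] mean [0.4532 0.177 ]
rest 0.17023454413147196 6.382454213395304
stand 0.19653644733103778 -1.215679797156182
blue ((215.5, 225.5), (15.0, 49.0), 90.0) 361
205 [223 230]
215 [223 230]
225 [223 230]
230 [223 230]
```

View pics/s2.png

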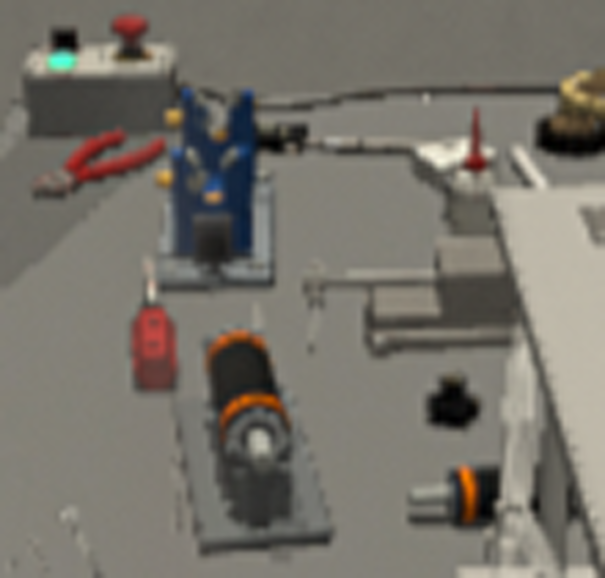

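The side crop shows the roller on the rest, its near axle end at (258,445), and the yoke cheek tips at (182,142) and (247,147), well clear of the oiler and knob. The screwdriver lies between stand and rest.

Run:
```python
from h import *
B=onz('top',[[321.45,218.55],[348.21,215.15]],.062);print('bands',B.round(4),B.mean(0),np.linalg.norm(B[0]-B[1]),np.degrees(np.arctan2(-(B[0]-B[1])[0],(B[0]-B[1])[1])))
c=lambda L:np.array(L,float)/5.5+[260,140]-.41
def ony(uv,y):
    o,d=ray('side',uv);return o+d*((y-o[1])/d[:,1])[:,None]
print('near tips',ony(c([[182,142],[247,147]]),.105).round(4))
print('far tips',ony(c([[188,92],[247,92]]),.237).round(4))
print('axle near end',ony(c([[258,445]]),-.268).round(4))
print('stand base near corners',onz('side',c([[160,275],[272,278]]),.01).round(4))
# predicted stand web centre from top at z .07
print(onz('top',[[215.5,226.5]],.05).round(4),onz('top',[[215.5,226.5]],.07).round(4))
s=read_state();print(s['tool_pos'])
# tool axes
from scipy.spatial.transform import Rotation as Ro
print(Ro.from_euler('xyz',s['tool_rot'],degrees=True).as_matrix().round(3))
```

```text
bands [[ 0.4704 -0.148   0.062 ]
 [ 0.4794 -0.2299  0.062 ]] [ 0.47494066 -0.18896479  0.062     ] 0.08237905247834727 6.265272138333959
near tips [[0.4357 0.105  0.0955]
 [0.4789 0.105  0.0908]]
far tips [[0.4357 0.237  0.0889]
 [0.4785 0.237  0.0877]]
axle near end [[ 0.4843 -0.268   0.0585]]
stand base near corners [[0.4177 0.0812 0.01  ]
 [0.4931 0.0705 0.01  ]]
[[0.4519 0.1819 0.05  ]] [[0.4509 0.1765 0.07  ]]
[0.28003073 0.55843959 0.23080871]
[[ 0.448 -0.    -0.894]
 [ 0.894 -0.001  0.448]
 [-0.001 -1.    -0.   ]]
```

Emit:
{"name": "carry_out", "arguments": {
  "series": [
    [[1,-45,0,-40,0.12],[1,-90,0,-79,0.25],[1,-135,0,-119,0.37],[1,-180,0,-158,0.5],[1,-225,0,-198,0.62],[1,-270,0,-237,0.75],[1,-315,0,-277,0.87],[1,-360,0,-316,0.997]]
  ],
  "squeeze": 60
}}

```text
t: 1.15
tool_pos: [0.4013, 0.0931, 0.2313]
tool_rot: [-90.0, -0.0, 6.0]
contact_force: [2.0, 0.8, 0.4]
gripper_width: 0.0854
```

```bash
cat >> h.py <<'E'
from scipy.spatial.transform import Rotation as Ro
def go(x,y,z,jaw=None):
    s=read_state();R=Ro.from_euler('xyz',s['tool_rot'],degrees=True).as_matrix()
    d=R.T@(np.array([x,y,z])-s['tool_pos'])*1e3
    cur=np.degrees(np.arctan2(R[1,0],R[0,0]))
    print('t',round(s['t'],2),'pos',s['tool_pos'].round(4),'jaw',cur.round(2),'rot',s['tool_rot'].round(2),'F',s['contact_force'].round(2),'M',s['moment'].round(3),'w',s['gripper_width'].round(4))
    print('shift mm',d.round(1),'turn',None if jaw is None else np.radians(-(jaw-cur)).round(4))
E
python3 -c "
from h import *
go(.475,-.189,.15,6.3)"
```

```text
Traceback (most recent call last):
  File "h.py", line 24, in go
    print('t',round(s['t'],2),'pos',s['tool_pos'].round(4),'jaw',cur.round(2),'rot',s['tool_rot'].round(2),'F',s['contact_force'].round(2),'M',s['moment'].round(3),'w',s['gripper_width'].round(4))
                                                                                                                                                                        ^^^^^^^^^^^^^^^^^^^^^^^^
AttributeError: 'float' object has no attribute 'round'
```

Emit:
{"name": "carry_out", "arguments": {
  "series": [
    [[1,8,0,-50,0],[1,16,10,-105,0],[1,25,25,-160,-0.005],[1,33,45,-215,-0.005],[1,40,65,-260,-0.005],[1,44,80,-288,-0.005],[1,44,80,-288,-0.005],[1,44,80,-288,-0.005]]
  ]
}}

```text
t: 2.15
tool_pos: [0.4751, -0.1882, 0.1515]
tool_rot: [-90.0, 0.0, 6.3]
contact_force: [-0.8, 0.9, -0.1]
gripper_width: 0.0853
```

```bash
sed -i "s/s\['gripper_width'\].round(4)/round(s['gripper_width'],4)/" h.py
python3 -c "
from h import *
go(.475,-.189,.031,6.3)
save('top','t3.png',(280,175,400,265),6)"
```

```text
t 2.15 pos [ 0.4751 -0.1882  0.1515] jaw 6.32 rot [-9.001e+01  2.000e-02  6.320e+00] F [-0.84  0.88 -0.14] M [ 0.034  0.017 -0.058] w 0.0853
shift mm [ -0.2 120.5  -0.8] turn 0.0004
```

View pics/t3.png

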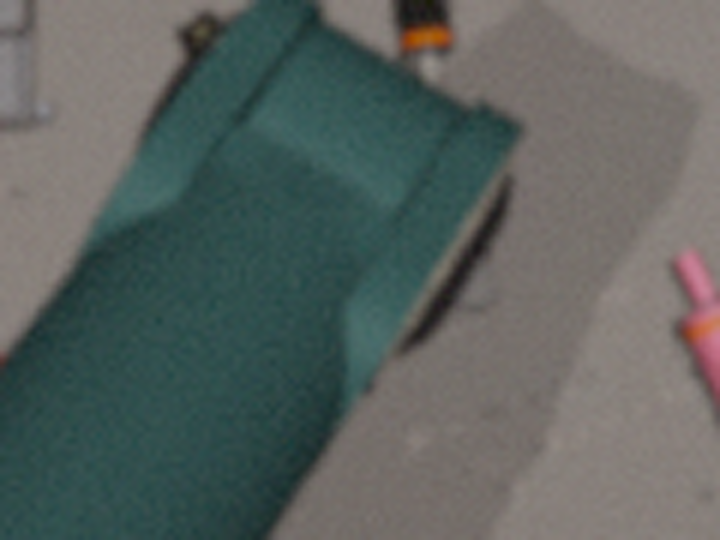

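The arm hides the rest, and the small roller and pink one are well clear. I'll descend on the computed pose.

Emit:
{"name": "carry_out", "arguments": {
  "series": [
    [[1,0,30,0,0],[1,0,60,-1,0],[1,0,85,-1,0],[1,0,105,-1,0],[1,0,115,-1,0],[1,0,122,-1,0],[1,0,122,-1,0],[1,0,122,-1,0]]
  ]
}}

```text
t: 3.2
tool_pos: [0.4758, -0.1889, 0.0303]
tool_rot: [-90.0, -0.1, 6.4]
contact_force: [-0.5, 0.3, -0.4]
gripper_width: 0.0856
```

Emit:
{"name": "carry_out", "arguments": {
  "series": [
    [[-0.1,0,0,0,0],[-0.2,0,0,0,0],[-0.4,0,0,0,0],[-1,0,0,0,0],[-1,0,0,0,0],[-1,0,0,0,0],[-1,0,0,0,0],[-1,0,0,0,0]]
  ],
  "squeeze": 60
}}

```text
t: 4.2
tool_pos: [0.4773, -0.1889, 0.0308]
tool_rot: [-90.1, -0.2, 6.4]
contact_force: [6.7, 0.6, 2.4]
gripper_width: 0.0339
```

```bash
python3 -c "
from h import *
go(.475,-.189,.16,6.3)
save('side','s3.png',(290,160,370,260),6)"
```

```text
t 4.2 pos [ 0.4773 -0.1889  0.0308] jaw 6.4 rot [-90.06  -0.21   6.4 ] F [6.67 0.58 2.36] M [ 0.266 -1.287 -0.011] w 0.0339
shift mm [  -1.8 -129.2    0. ] turn 0.0017
```

View pics/s3.png

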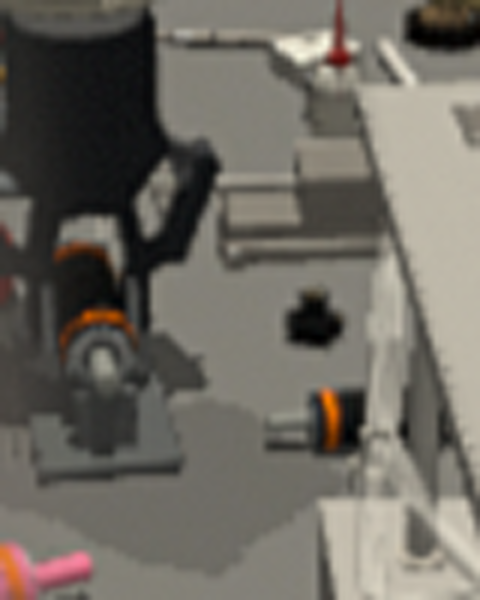

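The fingers hold the roller's tube (opening 33.9 mm), and the axle end at crop (103,365) is still level in the V. Now I lift.

Emit:
{"name": "carry_out", "arguments": {
  "series": [
    [[-1,0,-10,0,0],[-1,0,-30,0,0],[-1,0,-60,0,0],[-1,-1,-90,0,0],[-1,-2,-120,0,0],[-1,-2,-140,0,0],[-1,-2,-140,0,0],[-1,-2,-140,0,0]]
  ]
}}

```text
t: 5.25
tool_pos: [0.4743, -0.1888, 0.1701]
tool_rot: [-90.0, -0.2, 6.4]
contact_force: [0.4, 0.2, -5.5]
gripper_width: 0.0341
```

```bash
python3 -c "
from h import *
go(.457,.177,.17,-1)"
```

```text
t 5.25 pos [ 0.4743 -0.1888  0.1701] jaw 6.4 rot [-90.03  -0.15   6.4 ] F [ 0.37  0.21 -5.46] M [0.009 0.001 0.006] w 0.0341
shift mm [ 23.6  -0.  365.4] turn 0.1292
```

Emit:
{"name": "carry_out", "arguments": {
  "series": [
    [[-1,2,0,35,0.02],[-1,6,0,90,0.05],[-1,10,0,145,0.08],[-1,14,0,200,0.11],[-1,18,0,255,0.129],[-1,21,0,310,0.129],[-1,23,0,350,0.129],[-1,23.6,0,365,0.129]]
  ]
}}

```text
t: 6.25
tool_pos: [0.4561, 0.1787, 0.1688]
tool_rot: [-90.1, -0.1, -0.8]
contact_force: [-0.7, -0.1, -4.6]
gripper_width: 0.0346
```

Emit:
{"name": "carry_out", "arguments": {
  "series": [
    [[-1,0,0,0,0],[-1,0,0,0,0],[-1,0,0,0,0],[-1,0,0,0,0]]
  ]
}}

```text
t: 6.75
tool_pos: [0.4562, 0.178, 0.1689]
tool_rot: [-90.1, -0.1, -0.9]
contact_force: [-0.5, 0.5, -4.5]
gripper_width: 0.035
```

```bash
python3 -c "
from h import *
go(.457,.177,.11,-1)
save('side','s4.png',(270,120,340,210),6.6)"
```

```text
t 6.75 pos [0.4562 0.178  0.1689] jaw -0.89 rot [-9.006e+01 -7.000e-02 -8.900e-01] F [-0.48  0.46 -4.49] M [ 0.045  0.021 -0.04 ] w 0.035
shift mm [ 0.7 58.9 -0.9] turn 0.0019
```

View pics/s4.png

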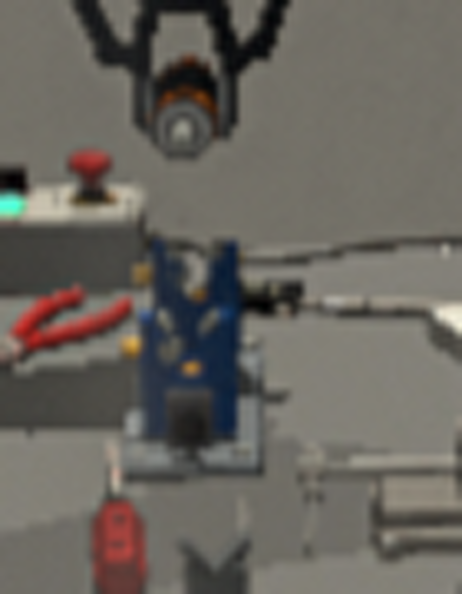

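The roller hangs level above the yoke. The axle end is at crop (183,130), and the near cheek spans 142..240 with the slot near 191. I'll compare these in world coordinates.

```bash
python3 -c "
from h import *
c=lambda L:np.array(L,float)/6.6+[270,120]-.42
def ony(uv,y):
    o,d=ray('side',uv);return o+d*((y-o[1])/d[:,1])[:,None]
print('axle end',ony(c([[183,130]]),.098))
print('cheek edges',ony(c([[143,330],[240,330]]),.105), 'button',ony(c([[192,368]]),.105))
print('tips',ony(c([[143,313],[160,338],[222,313],[238,313]]),.105))
print('tube dia',ony(c([[155,128],[215,128]]),.127))
print('base',onz('side',c([[123,474],[262,472]]),.01),onz('side',c([[123,474],[262,472]]),.0))
"
```

```text
axle end [[0.45680122 0.098      0.19443761]]
cheek edges [[0.42969246 0.105      0.07956735]
 [0.48382287 0.105      0.0779999 ]] button [[0.45615078 0.105      0.05624068]]
tips [[0.43016333 0.105      0.08954237]
 [0.43896379 0.105      0.07457636]
 [0.47410737 0.105      0.08827664]
 [0.48301472 0.105      0.08802014]]
tube dia [[0.44064413 0.127      0.18832987]
 [0.4734925  0.127      0.18743717]]
base [[0.41671624 0.06396367 0.01      ]
 [0.49388189 0.06124754 0.01      ]] [[0.41520858 0.08795875 0.        ]
 [0.49384208 0.08519095 0.        ]]
```

Measured by the same camera, the axle and slot centres agree in x within 0.1 mm. I'll descend to just above the mouth, then go by feel.

Emit:
{"name": "carry_out", "arguments": {
  "series": [
    [[-1,0.3,20,-0.5,0],[-1,0.5,40,-0.9,0],[-1,0.5,55,-0.9,0],[-1,0.5,64,-0.9,0],[-1,0.5,69,-0.9,0],[-1,0.5,69,-0.9,0]]
  ]
}}

```text
t: 7.55
tool_pos: [0.4568, 0.1771, 0.0999]
tool_rot: [-90.1, -0.1, -0.9]
contact_force: [0.3, 1.0, -4.0]
gripper_width: 0.0344
```

Emit:
{"name": "carry_out", "arguments": {
  "series": [
    [[-1,0,2,0,0],[-1,0,4,0,0],[-1,0,6,0,0],[-1,0,8,0,0],[-1,0,10,0,0],[-1,0,12,0,0],[-1,0,14,0,0],[-1,0,15,0,0]]
  ]
}}

```text
t: 8.55
tool_pos: [0.4568, 0.1771, 0.0848]
tool_rot: [-90.1, -0.1, -0.9]
contact_force: [-0.7, -0.3, -4.9]
gripper_width: 0.0345
```

Emit:
{"name": "carry_out", "arguments": {
  "series": [
    [[-1,0,1.5,0,0],[-1,0,3,0,0],[-1,0,4.5,0,0],[-1,0,6,0,0],[-1,0,7,0,0],[-1,0,8,0,0],[-1,0,9,0,0],[-1,0,10,0,0]]
  ]
}}

```text
t: 9.55
tool_pos: [0.4568, 0.1771, 0.0747]
tool_rot: [-90.1, -0.1, -0.9]
contact_force: [0.2, 0.4, -4.4]
gripper_width: 0.0341
```

Emit:
{"name": "carry_out", "arguments": {
  "series": [
    [[-1,0,1,0,0],[-1,0,2,0,0],[-1,0,3,0,0],[-1,0,4,0,0],[-1,0,5,0,0],[-1,0,6,0,0]]
  ]
}}

```text
t: 10.3
tool_pos: [0.4568, 0.1771, 0.0687]
tool_rot: [-90.1, -0.1, -0.9]
contact_force: [0.3, 0.4, -4.3]
gripper_width: 0.0344
```

Emit:
{"name": "carry_out", "arguments": {
  "series": [
    [[-1,0,1,0,0],[-1,0,2,0,0],[-1,0,3,0,0],[-1,0,4,0,0],[-1,0,5,0,0]]
  ]
}}

```text
t: 10.92
tool_pos: [0.4568, 0.1771, 0.0636]
tool_rot: [-90.1, -0.1, -0.9]
contact_force: [-0.4, 0.1, -4.5]
gripper_width: 0.0347
```

Emit:
{"name": "carry_out", "arguments": {
  "series": [
    [[-1,0,1,0,0],[-1,0,2,0,0],[-1,0,3,0,0],[-1,0,4,0,0]]
  ]
}}

```text
t: 11.42
tool_pos: [0.456, 0.1772, 0.0595]
tool_rot: [-90.1, 0.0, -0.9]
contact_force: [-7.1, 0.6, 3.3]
gripper_width: 0.0346
```

Contact is at z 0.060 with a −x reaction, so the axle is on the +x flare. I'll ease over to −x.

Emit:
{"name": "carry_out", "arguments": {
  "series": [
    [[-1,-0.5,0,0,0],[-1,-1,0,0,0],[-1,-1,0,0,0]]
  ]
}}

```text
t: 11.8
tool_pos: [0.4551, 0.1772, 0.0595]
tool_rot: [-90.1, 0.0, -0.9]
contact_force: [0.4, 0.4, -4.3]
gripper_width: 0.0344
```

Emit:
{"name": "carry_out", "arguments": {
  "series": [
    [[-1,0,0.5,0,0],[-1,0,1,0,0],[-1,0,1.5,0,0]]
  ]
}}

```text
t: 12.18
tool_pos: [0.4552, 0.1772, 0.058]
tool_rot: [-90.1, 0.0, -0.9]
contact_force: [-0.7, -0.2, -4.1]
gripper_width: 0.0345
```

Emit:
{"name": "carry_out", "arguments": {
  "series": [
    [[-1,0,0.7,0,0],[-1,0,1.4,0,0],[-1,0,2,0,0]]
  ]
}}

```text
t: 12.55
tool_pos: [0.4552, 0.1771, 0.0559]
tool_rot: [-90.1, 0.0, -0.9]
contact_force: [-0.1, 0.2, -4.0]
gripper_width: 0.0344
```

Emit:
{"name": "carry_out", "arguments": {
  "series": [
    [[-1,0,0.7,0,0],[-1,0,1.4,0,0],[-1,0,2,0,0],[-1,0,2.5,0,0]]
  ]
}}

```text
t: 13.05
tool_pos: [0.4557, 0.1772, 0.0537]
tool_rot: [-90.0, -0.0, -0.9]
contact_force: [1.2, -0.5, 5.0]
gripper_width: 0.0344
```

Emit:
{"name": "carry_out", "arguments": {
  "series": [
    [[-1,0,1,0,0],[-1,0,1.7,0,0],[-1,0,2.4,0,0]]
  ]
}}

```text
t: 13.42
tool_pos: [0.4558, 0.1773, 0.0516]
tool_rot: [-90.0, -0.0, -0.9]
contact_force: [-0.7, -0.8, 7.4]
gripper_width: 0.0346
```

Emit:
{"name": "carry_out", "arguments": {
  "series": [
    [[-1,0,1,0,0],[-1,0,1.7,0,0],[-1,0,2.4,0,0]]
  ]
}}

```text
t: 13.8
tool_pos: [0.4558, 0.1774, 0.0493]
tool_rot: [-90.0, -0.0, -0.9]
contact_force: [-0.1, -0.9, 5.7]
gripper_width: 0.0343
```

Emit:
{"name": "carry_out", "arguments": {
  "series": [
    [[-1,0,1,0,0],[-1,0,2,0,0],[-1,0,3,0,0]]
  ]
}}

```text
t: 14.18
tool_pos: [0.4558, 0.1775, 0.0463]
tool_rot: [-90.0, -0.0, -0.9]
contact_force: [-0.5, -0.0, 3.4]
gripper_width: 0.0343
```

Emit:
{"name": "carry_out", "arguments": {
  "series": [
    [[-1,0,1,0,0],[-1,0,2,0,0],[-1,0,3,0,0]]
  ]
}}

```text
t: 14.55
tool_pos: [0.4558, 0.1775, 0.0432]
tool_rot: [-90.0, -0.0, -0.9]
contact_force: [1.7, 0.1, 0.4]
gripper_width: 0.0346
```

Emit:
{"name": "carry_out", "arguments": {
  "series": [
    [[-1,0,0.7,0,0],[-1,0,1.4,0,0],[-1,0,2,0,0]]
  ]
}}

```text
t: 14.92
tool_pos: [0.4557, 0.1774, 0.0411]
tool_rot: [-90.0, -0.0, -0.9]
contact_force: [0.9, 0.2, -1.2]
gripper_width: 0.0348
```

Emit:
{"name": "carry_out", "arguments": {
  "series": [
    [[-1,0,0.5,0,0],[-1,0,1,0,0],[-1,0,1.4,0,0]]
  ]
}}

```text
t: 15.3
tool_pos: [0.4556, 0.1774, 0.0397]
tool_rot: [-90.0, -0.0, -0.9]
contact_force: [-2.0, -1.4, 4.8]
gripper_width: 0.0348
```

Emit:
{"name": "carry_out", "arguments": {
  "series": [
    [[-1,0,0.4,0,0],[-1,0,0.8,0,0],[-1,0,0.8,0,0]]
  ]
}}

```text
t: 15.68
tool_pos: [0.4557, 0.1775, 0.0395]
tool_rot: [-90.0, -0.0, -0.9]
contact_force: [-5.3, -2.1, 18.5]
gripper_width: 0.0347
```

Emit:
{"name": "carry_out", "arguments": {
  "series": [
    [[-1,-0.2,0.5,0,0],[-1,-0.2,0.5,0,0]]
  ]
}}

```text
t: 15.92
tool_pos: [0.4557, 0.1774, 0.0395]
tool_rot: [-89.9, -0.0, -0.9]
contact_force: [-3.6, -2.6, 14.3]
gripper_width: 0.0349
```

```bash
python3 -c "
from h import *
go(.455,.177,.039,-1)"
```

```text
t 15.93 pos [0.4557 0.1774 0.0395] jaw -0.89 rot [-8.995e+01 -3.000e-02 -8.900e-01] F [-3.6  -2.59 14.33] M [-0.408  0.736  0.023] w 0.0349
shift mm [-0.6  0.5 -0.5] turn 0.0019
```

Reading is 14.3 N, and the moments put the load within about 6 mm of the middle, so both ends carry. I'll hold it.

Emit:
{"name": "carry_out", "arguments": {
  "series": [
    [[-1,-0.1,0.5,0,0],[-1,-0.1,0.5,0,0],[-1,-0.1,0.5,0,0],[-1,-0.1,0.5,0,0],[-1,-0.1,0.5,0,0],[-1,-0.1,0.5,0,0],[-1,-0.1,0.5,0,0]]
  ]
}}

```text
t: 16.8
tool_pos: [0.4556, 0.1775, 0.0395]
tool_rot: [-89.9, -0.0, -0.9]
contact_force: [-3.3, -2.2, 14.8]
gripper_width: 0.0342
```

```bash
python3 -c "
from h import *
go(.455,.177,.039,-1)"
```

```text
t 16.8 pos [0.4556 0.1775 0.0395] jaw -0.9 rot [-8.992e+01 -4.000e-02 -9.000e-01] F [-3.33 -2.15 14.76] M [-0.448  0.844 -0.025] w 0.0342
shift mm [-0.6  0.5 -0.5] turn 0.0018
```

Held for over 0.85 s at 14–15 N. Now I unload, open and retreat.

Emit:
{"name": "carry_out", "arguments": {
  "series": [
    [[-1,0,0,0,0],[-1,0,-0.2,0,0],[0.2,0,-0.2,0,0],[0.6,0,-0.2,0,0],[1,0,-0.2,0,0],[1,0,-0.2,0,0],[1,0,-0.2,0,0],[1,0,-0.2,0,0]]
  ]
}}

```text
t: 17.8
tool_pos: [0.4557, 0.1775, 0.0398]
tool_rot: [-89.9, -0.0, -0.9]
contact_force: [-0.5, 0.4, 0.2]
gripper_width: 0.0856
```

Emit:
{"name": "carry_out", "arguments": {
  "series": [
    [[1,0,-5,0,0],[1,0,-15,0,0],[1,0,-35,0,0],[1,0,-65,0,0],[1,0,-100,0,0],[1,0,-140,0,0],[1,0,-170,0,0],[1,0,-170,0,0]]
  ]
}}

```text
t: 18.8
tool_pos: [0.4564, 0.1776, 0.2122]
tool_rot: [-89.8, -0.2, -0.9]
contact_force: [-0.1, 0.2, -1.6]
gripper_width: 0.0855
```

```bash
python3 -c "
from h import *
go(.28,.5,.23)
save('side','s5.png',(270,120,340,210),6.6)"
```

```text
t 18.8 pos [0.4564 0.1776 0.2122] jaw -0.91 rot [-89.77  -0.22  -0.91] F [-0.14  0.17 -1.56] M [ 0.09   0.016 -0.013] w 0.0855
shift mm [-181.4  -17.2  319.7] turn None
```

View pics/s5.png

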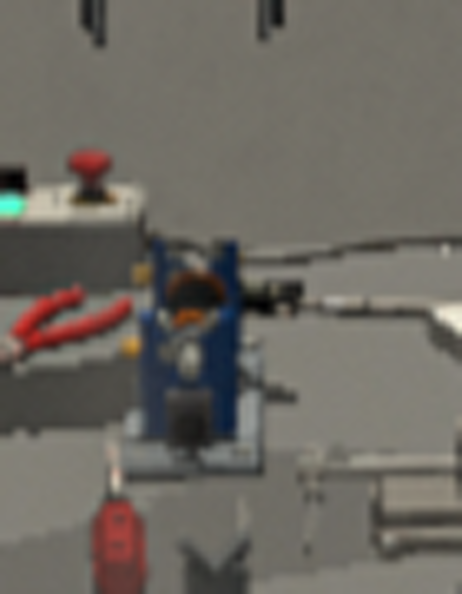

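The near axle end sits deep in the slot at crop (188,357), below the clip. I'll clear the arm and check from the top.

Emit:
{"name": "carry_out", "arguments": {
  "series": [
    [[1,-20,-20,30,0],[1,-45,-20,75,0],[1,-70,-20,120,0],[1,-95,-20,165,0],[1,-120,-20,210,0],[1,-140,-20,250,0],[1,-160,-20,290,0],[1,-160,-20,300,0]]
  ]
}}

```text
t: 19.85
tool_pos: [0.2982, 0.4817, 0.2301]
tool_rot: [-89.9, -0.1, -0.7]
contact_force: [-0.2, -0.5, -0.6]
gripper_width: 0.0854
```

```bash
python3 -c "
from h import *
go(.28,.5,.23)
c=lambda L:np.array(L,float)/6.6+[270,120]-.42
o,d=ray('side',c([[188,357],[183,130]]));print(o+d*((.0975-o[1])/d[:,1])[:,None],'(2nd: earlier hang, TCP .169)')
save('top','t4.png',(180,145,380,260),4)"
```

```text
t 19.85 pos [0.2982 0.4817 0.2301] jaw -0.68 rot [-8.992e+01 -6.000e-02 -6.800e-01] F [-0.18 -0.47 -0.55] M [-0.05   0.016 -0.002] w 0.0854
shift mm [-18.4   0.1  18.1] turn None
[[0.45440292 0.0975     0.06558425]
 [0.45681634 0.0975     0.19456933]] (2nd: earlier hang, TCP .169)
```

View pics/t4.png

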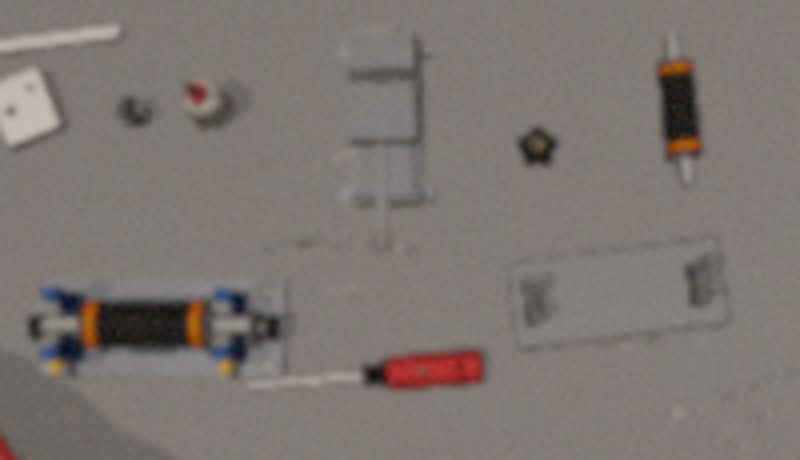

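The top view shows the roller across both slots (bands at (90,325) and (198,325)) with an axle end in each. The oiler (205,98), knob (537,146) and screwdriver (430,370) are where they were. The axle end dropped 129.0 mm by camera and 129.5 mm by TCP, so the roller didn't slip or tilt.

```bash
python3 -c "
from h import *
print(workorder.sign_off())"
```

```text
the job is handed in; nothing more can be done
None
```

The roller is in the blue yoke, home on the slot floors as far as I could measure, and the job is handed in at about 20 s of the 56 s allowed.

- **Insertion:** The axle first touched the +x flare of the slot mouth, so I moved the roller about 1 mm to −x. It then passed the clips at about 12 N on the stand and met a rigid floor at TCP z 39.5 mm. That puts the home axle about 58.5 mm above the base.
- **Bedding:** I held 14 to 15 N on the roller for about 0.9 s, which is about 19 N on the stand including the roller's weight. The highest load I read was about 23 N on the stand. Forces were only read at the end of each move, so brief peaks in between were not seen.
- **Evenness:** The wrist moments put the load within about 6 mm of the middle, so both floors were carrying.
- **Final checks:** The gripper came away with no force on it. The near axle end dropped 129 mm by camera, matching the 129.5 mm the tool moved. In the top view both ends lie in their slots, and the oiler, star knob and screwdriver have not moved.
- **Not checked directly:** The seat buttons could not be read, and no camera showed how deep the far (+y) end sits. That end rests on the force and moment readings and the top view.
- **Disagreement:** The side camera puts the axle about 7 mm higher than the tool readings do. It showed the same kind of offset (about 6 to 8 mm) before the insertion, so I put it down to how I picked points on the image.

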